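Finish the packing row from the gravity lane and take up the slack with filler plates

TASK

Take the front bottle out of the sloped wheel lane, let the bottles behind it roll down to the front stop, and stand it upright in the open place of the row in the packing tray. Then push the row up tight and stand filler plates from the wooden rack between the bottles and the divider, one at a time, until no further plate will go in; keep plates you do not need out of the tray. Leave the other bottles standing where they belong, and do not knock the lone bottle on the bench.

Things in the scene. Friction and masses are not known exactly. Their poses are not given: they have to be found in the camera images.
- lane: gravity lane on the bench: channel of two aluminium profiles, 32 mm apart, floored with free-running skate wheels, on a low stand; fixed. Origin: on the bench under its low front end; own x level along the lane to its upper end, y across, z up. Floor rises along x by 0.21 rad. Profiles stand 34 mm above the wheel tops.
- lane_stop (a point): inner foot of the lane's front stop, mid-channel, at wheel-top height (36 mm above the lane's origin). The stop is a sheet across the front end, 37 mm high above the wheel tops.
- front_bottle_mid (a point): gold oval bottle, white shoulder and nozzle top, 26 mm thick (own x), 52 mm long (own y), 97 mm high, 75 g; above 85 mm only the 15 mm wide nozzle. Point: on the axis, 48.5 mm above the underside; z up the bottle. Foremost of three in the lane, long side along it, leaning forward with the slope (z square to the wheels), end on the stop; the others press from behind.
- second_bottle_mid (a point): gold oval bottle, white shoulder and nozzle top, 26 mm thick (own x), 52 mm long (own y), 97 mm high, 75 g; above 85 mm only the 15 mm wide nozzle. Point: on the axis, 48.5 mm above the underside; z up the bottle. Second in the lane; rolls down by itself when the front one is lifted out.
- third_bottle_mid (a point): gold oval bottle, white shoulder and nozzle top, 26 mm thick (own x), 52 mm long (own y), 97 mm high, 75 g; above 85 mm only the 15 mm wide nozzle. Point: on the axis, 48.5 mm above the underside; z up the bottle. Last in the lane.
- tray: packing tray on the filling machine: aluminium channel 240 mm long, 31 mm wide inside, open above; fixed. Origin: on the machine top under its middle; own x along it away from the robot, y across, z up. Floor 4 mm thick; side walls 35 mm high with lips flared out to 41 mm. Far end wall 62 mm high, inner face at x = +110 mm.
- divider_face (a point): mid-face of the divider, on the side to the bottles (x points to them along the tray), 30 mm above the machine top. Steel plate 26 mm wide, 62 mm high, screwed fast across the tray; behind it a 54 mm wide saddle bar, top at 46 mm. From here to the far wall: room for three bottles end to end and 13 to 29 mm over.
- row_bottle_far_mid (a point): gold oval bottle, white shoulder and nozzle top, 26 mm thick (own x), 52 mm long (own y), 97 mm high, 75 g; above 85 mm only the 15 mm wide nozzle. Point: on the axis, 48.5 mm above the underside; z up the bottle. Stands in the tray by the far end wall, long side along the tray.
- row_bottle_near_mid (a point): gold oval bottle, white shoulder and nozzle top, 26 mm thick (own x), 52 mm long (own y), 97 mm high, 75 g; above 85 mm only the 15 mm wide nozzle. Point: on the axis, 48.5 mm above the underside; z up the bottle. Next in the tray row, a few mm loose; the open place is between it and the divider.
- rack: wooden rack on the bench, 86 x 46 mm, with three slots across it (26 mm apart along own x), cheeks 30 mm high; origin under its middle. Fixed.
- plate_a_mid (a point): plywood filler plate, 10 mm thick (own x), 28 mm wide (own y), 85 mm high, standing upright in the rack (its foot 6 mm above the bench). This point is its centre, 42.5 mm above its foot. The three plates a, b, c are alike; about 30 g.
- plate_b_mid (a point): plywood filler plate, 10 mm thick (own x), 28 mm wide (own y), 85 mm high, standing upright in the rack (its foot 6 mm above the bench). This point is its centre, 42.5 mm above its foot. The three plates a, b, c are alike; about 30 g.
- plate_c_mid (a point): plywood filler plate, 10 mm thick (own x), 28 mm wide (own y), 85 mm high, standing upright in the rack (its foot 6 mm above the bench). This point is its centre, 42.5 mm above its foot. The three plates a, b, c are alike; about 30 g.
- spare_bottle_mid (a point): one more bottle of the same kind (point: its centre) standing alone on the bench beside the scale, not part of the job.

How it is judged:
By the outcome, as a careful person would: the job done as asked, in the order asked, and still so for the second after the job is handed in, with the robot touching nothing.
It also fails if it takes over 72 s, if anything falls off the work surface, if the arm or the gripper's body presses on something with over 40 N, if the wrist force passes 120 N, or if a joint passes its speed limit or range.

ROBOT

A 6-joint arm with a two-finger parallel gripper is mounted at the origin on a cart in front of the work surface, level with it; the furniture and walls round the work are solid. World frame = base frame: x ahead of the robot, y to its left, z up, the work surface at z = 0. Lengths are in mm, angles in degrees, forces in N, time in s.
With the tool pointing down it reaches from about 375 to 975 mm from the base axis. Payload 3.8 kg.
Tool frame: the origin (TCP) lies at the very end of the fingers, on their centre line; the grasp point (between the pads) lies manip.pinch_z behind it (manip.pinch_z is the distance from the TCP to the grasp point, in mm); x points along the fingers, y is the direction in which the jaws open and shut, and the axes are right-handed (so a half turn about x gives the same grasp; the last joint's range is limited). The gripper opens to 85 mm and grips with 20 to 120 N. Pads are 22 mm wide; open, the fingers measure 114 mm over their backs; the gripper's body (76 mm by 85 mm) begins 54 mm behind the grasp point. The pads swing forward as they close: fully open they stand 13 mm farther back than shut.
Start: joints at [-77.974, 15.12, 91.902, -0, 72.978, -2.114], TCP at [164.899, -654.543, 231.28] pointing down, gripper open.
Joint ranges: [-150.88, 150.88], [-54.13, 125.18], [17.81, 147.31], [-75.09, 255.09], [0, 152.58], [-146.25, 146.25]. Speed limits (degrees/s): [147.25, 147.25, 180, 180, 180, 180].

INTERFACE

Orientations are given as a 3x3 rotation matrix whose columns are the frame's x, y, z axes.
In Python, from station import manip gives the robot as it stands.
- The arm moves only by the tool play_rows, never from a script. Its argument "deltas" is a list of rows, each a list of 6 numbers: the shift along the tool's x, y, z as a fraction of full scale, then the turn, a rotation vector about the tool's x, y, z as a fraction of full scale. In form: [[tx, ty, tz, wx, wy, wz], ...]. A call has 1 to 20 rows; each row shifts and turns the pose as measured when the row begins, along the tool's axes as they then stand; what a row does not reach is not made up. Full scale, the value 1, is 10 cm for a shift and pi/2 rad for a turn. A row lasts 1/12 s, in which the tool goes at most 41.7 mm and 7.16 degrees, less where a joint would pass 70% of its speed; a pose out of reach is approached as far as the arm can. A call with a number of a shift or a turn outside -1 to 1 is refused whole. A call with a gripper value outside its range is refused whole. "jaw" is the opening, from 0 (shut) to 1 (fully open), set as the call begins (left out, the last holds). The fingers move at their own pace and stop on an object; "newtons" is the grip in N (left out, the last holds). Time passes only in rows, so rows that do not move let the fingers close. It gives the time, the measured TCP pose, the force and the opening at its end, in the units of the state.
- manip.get_obs(): the state, without advancing time (a new reading comes with each control period).
- manip.capture(name): name is "side" or "top"; returns a dict with "image" (384x512x3 uint8, blue, green, red), "intrinsics" (3x3 intrinsics, pixels), "rvec" (rotation vector, rad) and "tvec" (3), from world to camera coordinates, as OpenCV has them. Camera axes: x right, y down, z forward; pixel columns grow to the right and rows downward; lengths in mm; the calibration is good to about 2 mm. A picture is of the moment at which its call begins. There is no depth.
- manip.job_done(): hands the job in, once; it reports no verdict.
Trained networks look in a picture, given as the dict that the camera call returned (one of the last four; its "shot" number tells which), for a name from the list of things; names that differ only in an ending like _2 or _b are one class to them, and where a whole thing is asked for, a point or a joint stands for the part that bears it (a point fixed in the world has none). Each returns a list of dicts, best first, with "score" (0 to 1); they miss things now and then, are a little off and sometimes report something else, mostly with a low value. They report only what shows in the picture. A call takes as long as a camera call.
- manip.look_for(picture, query): "rect" ([left, top, width, height] in pixels, round what is visible of it).
- manip.silhouettes(picture, query): "mask" (384x512 bool, what is visible of it) and "rect" ([left, top, width, height] in pixels, round what is visible of it).
- manip.landmark_of(picture, query): "uv" ([column, row] in pixels: a listed point, or the origin of a listed thing).
The state is a dict: "time": time; "joint_pos": joint angles; "joint_velocities": joint speeds; "tau": joint torques, N m; "eef_pos": TCP position; "orientation": TCP orientation; "ft_force": force on the tool from outside, world axes, zero at the start; "moment": the same for the moment, N m; "gripper_width": finger opening in mm.
Only numpy, scipy, OpenCV 4.12 (cv2) and the standard library are available. Lean on these libraries where they do the work, as an engineer would, in place of code of your own. Each camera call takes 0.05 s, during which the arm holds its last target. There are 200 camera calls.

## Working session

There is one attempt and no reset: what is moved stays moved. The work goes in short steps, Python scripts to look and compute and a tool call to move; the robot and the scene stay as the last step left them, time stands still between calls to the robot, and variables do not carry over. Pictures are saved under pics/ and viewed, about 8 in all and at most 12, crops included, and the job is handed in when it is done.

Besides the shell and the picture viewer there is one more tool, called after ">>>" in YAML: its name, and indented under it one key for each argument. play_rows: Moves the arm, as the interface text tells. Shift numbers are shares of 10 cm and turn numbers shares of pi/2 rad, none past 1 either way. Its arguments: {"type":"object","properties":{"deltas":{"type":"array"},"jaw":{"type":"number"},"newtons":{"type":"number"}},"required":["deltas"]}

```bash
ls; mkdir -p pics; cat > h.py <<'E'
import numpy as np, cv2
from station import manip
def cap(n,save=None):
    p=manip.capture(n)
    if save: cv2.imwrite('pics/'+save,p['image'])
    return p
def PM(p):
    R,_=cv2.Rodrigues(np.array(p['rvec'],float)); t=np.array(p['tvec'],float).reshape(3)
    return np.array(p['intrinsics']),R,t
def proj(p,X):
    K,R,t=PM(p); x=(K@(R@np.atleast_2d(X).T+t[:,None])); return (x[:2]/x[2]).T
def ray(p,uv):
    K,R,t=PM(p); d=R.T@np.linalg.solve(K,[uv[0],uv[1],1]); return -R.T@t,d/np.linalg.norm(d)
def onz(p,uv,z):
    c,d=ray(p,uv); return c+d*(z-c[2])/d[2]
def tri(p,u,q,v):
    a,d=ray(p,u); b,e=ray(q,v)
    s=np.linalg.lstsq(np.c_[d,-e],b-a,rcond=None)[0]
    A=a+s[0]*d;B=b+s[1]*e
    return (A+B)/2,np.linalg.norm(A-B)
E
python3 - <<'E'
from h import *
print(manip.pinch_z, manip.get_obs())
np.set_printoptions(precision=1,suppress=True)
a=cap('side','s0.png');b=cap('top','t0.png')
for p in (a,b):
    K,R,t=PM(p);print(K.tolist(),(-R.T@t),R[2])
for n in "lane lane_stop front_bottle_mid second_bottle_mid third_bottle_mid tray divider_face row_bottle_far_mid row_bottle_near_mid rack plate_a_mid plate_b_mid plate_c_mid spare_bottle_mid".split():
    for nm,p in (('s',a),('t',b)):
        print(n,nm,[(np.round(r['uv'],1).tolist(),round(r['score'],2)) for r in manip.landmark_of(p,n)[:4]])
E
```

```text
pics
18.700000000000003 {'time': 0.0, 'joint_pos': array([-7.79741005e+01,  1.51690579e+01,  9.19825220e+01, -2.26247969e-04,
        7.29777916e+01, -2.11267198e+00]), 'joint_velocities': array([ 0.01729086, -0.06454525, -0.05582332,  0.06117651, -0.04933135,
       -0.00494305]), 'tau': array([-6.95689450e-04, -5.15114701e+01, -3.67313683e+01, -9.58295391e-05,
        1.30790519e-02, -1.25012960e-05]), 'eef_pos': array([ 164.7402143 , -653.82078105,  229.95126898]), 'orientation': array([[-4.74146635e-04,  2.44268463e-01, -9.69707530e-01],
       [ 2.20761490e-03, -9.69705020e-01, -2.44268911e-01],
       [-9.99997451e-01, -2.25656007e-03, -7.94683265e-05]]), 'ft_force': array([ 0.36394055, -0.07748807, -0.22232903]), 'moment': array([0.00896623, 0.04935451, 0.0372724 ]), 'gripper_width': 85.16180194077761}
[[459.13415525983874, 0.0, 254.29727648277623], [0.0, 459.13415525983874, 189.52433596789638], [0.0, 0.0, 1.0]] [   34.  -1157.7   523.3] [ 0.4  0.8 -0.4]
[[401.75233312490906, 0.0, 257.11291230295404], [0.0, 401.75233312490906, 194.64253955542026], [0.0, 0.0, 1.0]] [ 444.5 -322
[... 711 characters left out ...]
_mid s [([268.1, 167.5], 0.84)]
row_bottle_far_mid t [([167.2, 142.8], 0.79), ([259.1, 230.0], 0.42)]
row_bottle_near_mid s [([253.9, 172.1], 0.75)]
row_bottle_near_mid t [([168.0, 172.1], 0.68)]
rack s [([236.9, 236.2], 0.64)]
rack t [([260.1, 228.5], 0.65)]
plate_a_mid s [([224.0, 217.4], 0.57)]
plate_a_mid t [([262.4, 246.2], 0.58), ([264.9, 222.6], 0.34)]
plate_b_mid s [([293.2, 209.5], 0.68), ([234.1, 218.8], 0.59), ([223.0, 216.4], 0.3)]
plate_b_mid t [([263.6, 233.2], 0.52), ([262.9, 219.8], 0.17)]
plate_c_mid s [([248.1, 215.9], 0.49)]
plate_c_mid t [([264.7, 219.5], 0.48)]
spare_bottle_mid s [([236.3, 244.4], 0.98)]
spare_bottle_mid t [([306.8, 257.2], 0.71), ([304.4, 190.1], 0.63)]
```

```bash
python3 - <<'E'
from h import *
for f,(x,y,w,h) in (('s0',(180,120,180,160)),('t0',(130,110,250,180))):
    im=cv2.imread(f'pics/{f}.png')[y:y+h,x:x+w]; k=int(min(800/w,600/h))
    im=cv2.resize(im,None,fx=k,fy=k,interpolation=cv2.INTER_CUBIC); print(f,k); cv2.imwrite(f'pics/{f}c.png',im)
E
```

```text
s0 3
t0 3
```

View pics/s0c.png

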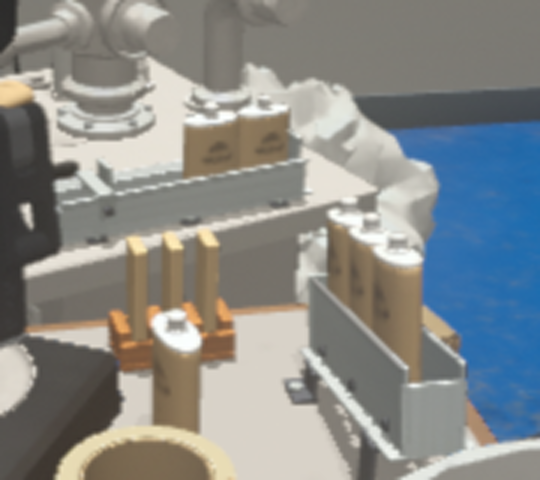

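View pics/t0c.png

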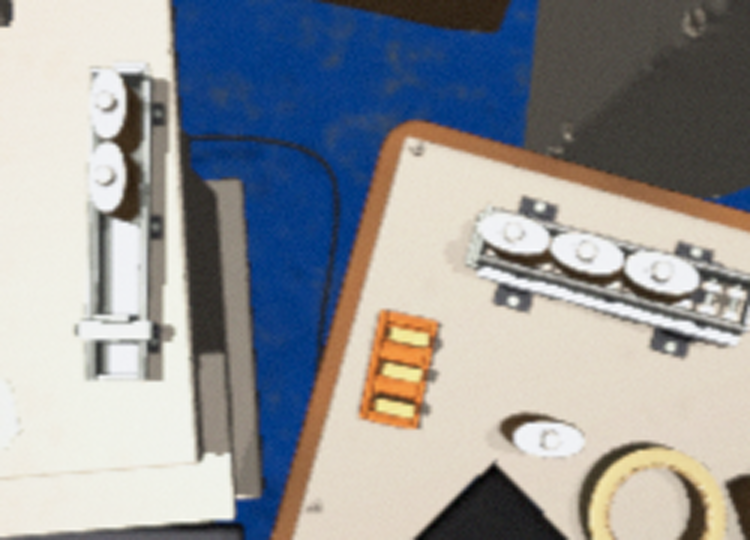

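Side view: three lane bottles with nozzles near (296,189), (304,194) and (313,201); plates at (226–249,198); row bottles at (250,156) and (268,154); spare at (239,227). Top view: lane front end at left (287,187), divider at (168,219).

```bash
python3 - <<'E'
from h import *
np.set_printoptions(precision=1,suppress=True)
a=cap('side');b=cap('top')
P={'L1':((301,187.3),(296.3,188.7)),'L2':((326,193.7),(304,194)),'L3':((350.3,200.3),(312.7,200.7)),
'Rfar':((165,143.7),(268.3,153.7)),'Rnear':((165.7,168.3),(250,156)),
'pl_hix':((266.7,222),(249,197.7)),'pl_m':((264.3,234),(237.3,198.3)),'pl_lox':((262.3,245.3),(225.7,199)),'spare':((313.3,256),(239,226.7))}
for k,(t,s) in P.items(): print(k,*tri(b,t,a,s))
# masks top image
for n in ("tray","divider_face","rack","lane"):
    for nm,p in (('t',b),('s',a)):
        for r in manip.silhouettes(p,n)[:1]: 
            c=cv2.minAreaRect(np.argwhere(r['mask'])[:,::-1].astype(np.float32)); print(n,nm,r['score'],r['rect'],c)
E
```

```text
L1 [ 511.1 -435.3  128.9] 0.4430541069387351
L2 [ 497.4 -484.9  141. ] 0.21389927799980313
L3 [ 484.5 -532.7  150.5] 0.6373280192837996
Rfar [ 604.5 -145.4   92.8] 1.7382719971735192
Rnear [ 549.6 -148.2   95.5] 1.069697943446744
pl_hix [ 437.6 -366.5   92.5] 0.5837245467301997
pl_m [ 412.  -361.7   94. ] 0.3818699759173097
pl_lox [ 387.5 -357.4   95.4] 1.4714306738526335
spare [ 365.9 -467.8   90.1] 0.6092937598179932
tray t 0.83 [158.8, 130.5, 25.6, 105.2] ((172.018310546875, 183.13868713378906), (26.079204559326172, 106.25254821777344), 1.2188752889633179)
tray s 0.93 [199.0, 164.0, 85.3, 33.6] ((240.7440185546875, 183.65916442871094), (21.57959747314453, 82.45569610595703), 78.11134338378906)
divider_face t 0.68 [153.8, 214.1, 30.3, 9.4] ((169.0, 219.0), (8.0, 26.0), 90.0)
divider_face s 0.42 [206.5, 176.9, 10.6, 16.8] ((214.80001831054688, 183.10000610351562), (15.205260276794434, 8.497057914733887), 63.43495178222656)
rack t 0.61 [247.7, 211.9, 28.3, 41.4] ((262.5559997558594, 232.69200134277344), (20.66126823425293, 37.83427810668945), 10.30484676361084)
rack s 0.94 [216.1, 219.2, 42.6, 25.7] ((236.89956665039062, 231.2467498779297), (20.154966354370117, 41.895896911621094), 82.40535736083984)
lane t 0.92 [286.2, 172.0, 98.2, 58.1] ((333.6162414550781, 202.50477600097656), (96.72660827636719, 37.753849029541016), 16.389541625976562)
lane s 0.76 [274.9, 212.6, 62.9, 82.7] ((305.1159973144531, 245.61199951171875), (79.50626373291016, 56.931941986083984), 66.61477661132812)
```

```bash
cat >> h.py <<'E'
from scipy.spatial.transform import Rotation as Ro
def frame(yaw,tilt=None):
    """tool down, jaw (tool y) at world yaw deg; optional tool-x axis"""
    x=np.array([0,0,-1.]) if tilt is None else np.array(tilt,float)/np.linalg.norm(tilt)
    y=np.array([np.cos(np.radians(yaw)),np.sin(np.radians(yaw)),0]); y-=x*(x@y); y/=np.linalg.norm(y)
    return np.c_[x,y,np.cross(x,y)]
def plan(pos,R):
    o=manip.get_obs(); T=o['orientation']; d=T.T@(np.array(pos)-o['eef_pos'])/100; w=Ro.from_matrix(T.T@R).as_rotvec()/(np.pi/2)
    print('pos',o['eef_pos'].round(1),'d',d.round(3),'w',w.round(3),'F',o['ft_force'].round(1),'grip',round(o['gripper_width'],1),'t',round(o['time'],1))
    return d,w
E
python3 - <<'E'
from h import *
np.set_printoptions(precision=1,suppress=True)
b=cap('top'); a=cap('side')
T={'L1':((301,187.3),136.3),'L2':((326,193.7),147.1),'L3':((350.3,200.3),158),'Rfar':((165,143.7),101),'Rnear':((165.7,168.3),101),'p1':((266.7,222),91),'p2':((264.3,234),91),'p3':((262.3,245.3),91),'spare':((313.3,256),97)}
S={'L1':(296.3,188.7),'L2':(304,194),'L3':(312.7,200.7),'Rfar':(268.3,153.7),'Rnear':(250,156),'p1':(249,197.7),'p2':(237.3,198.3),'p3':(225.7,199),'spare':(239,226.7)}
for k,(u,z) in T.items(): print(k,onz(b,u,z),onz(a,S[k],z))
# tray corners from crop picks (top): far-left, far-right wall tops, near
for n,u,z in (('tr_fl',(90,70),38),('tr_fr',(150,70),38),('tr_nl',(86,378),38),('tr_nr',(150,378),38),('div_l',(77,328),46),('div_r',(156,328),46),('divtop',(115,320),62)):
    print(n,onz(b,(u[0]/3+130,u[1]/3+110),z))
print('divface lm',onz(b,(165.7,214.5),30),onz(a,(212.9,187.2),30))
for n in ('front_bottle_mid','second_bottle_mid','third_bottle_mid','row_bottle_far_mid','row_bottle_near_mid','spare_bottle_mid'):
    for r in manip.silhouettes(b,n)[:2]:
        print(n,r['score'],r['rect'])
E
```

```text
L1 [ 510.3 -434.2  136.3] [ 502.3 -448.9  136.3]
L2 [ 497.1 -483.7  147.1] [ 489.9 -495.6  147.1]
L3 [ 483.9 -530.5  158. ] [ 475.8 -545.3  158. ]
Rfar [ 602.2 -146.7  101. ] [ 594.4 -165.   101. ]
Rnear [ 549.4 -149.5  101. ] [ 542.4 -161.1  101. ]
p1 [ 437.9 -366.7   91. ] [ 438.7 -363.7   91. ]
p2 [ 412.1 -361.9   91. ] [ 414.5 -356.    91. ]
p3 [ 387.9 -357.9   91. ] [ 390.4 -348.9   91. ]
spare [ 366.8 -466.8   97. ] [ 360.4 -478.6   97. ]
tr_fl [ 637.7 -121.6   38. ]
tr_fr [ 638.5 -167.4   38. ]
tr_nl [ 402.7 -125.    38. ]
tr_nr [ 403.3 -173.1   38. ]
div_l [ 440.3 -119.    46. ]
div_r [ 441.1 -178.    46. ]
divtop [ 446.7 -150.3   62. ]
divface lm [ 451.6 -138.    30. ] [ 438.7 -158.1   30. ]
front_bottle_mid 0.83 [291.6, 178.9, 23.8, 18.7]
second_bottle_mid 0.63 [318.5, 187.4, 19.4, 17.8]
third_bottle_mid 0.8 [337.2, 193.2, 24.5, 16.7]
third_bottle_mid 0.7 [283.9, 173.5, 98.8, 58.0]
row_bottle_far_mid 0.76 [160.7, 128.7, 18.5, 34.8]
row_bottle_far_mid 0.41 [155.0, 215.8, 30.2, 10.8]
row_bottle_near_mid 0.6 [159.7, 158.2, 16.0, 25.7]
spare_bottle_mid 0.56 [295.3, 246.6, 28.5, 12.4]
```

```bash
cat >> h.py <<'E'
def plan2(pos,R):
    """rotate first (w), then shift in target frame (d)"""
    d,w=plan(pos,R); o=manip.get_obs(); d=R.T@(np.array(pos)-o['eef_pos'])/100
    print('after-rot d',d.round(3)); 
u=np.array([-.264,-.9645]); n=np.array([.055,.201,.978]); nz=np.array([510.3,-434.2,136.3])
RL=frame(-15.3,-n)
E
python3 - <<'E'
from h import *
g=nz-53.7*n; print(g)
plan2(g+100*n,RL)
E
```

```text
[ 507.3465 -444.9937   83.7814]
pos [ 164.9 -654.6  231.3] d [ 0.497 -1.377 -3.935] w [-0.67  -0.121  0.071] F [-0.9 -0.1  0.1] grip 85.6 t 2.4
after-rot d [-0.167  2.75  -3.168]
```

>>> play_rows:
  deltas:
    - [0,0,0,-0.067,-0.012,0.007]
    - [0,0,0,-0.067,-0.012,0.007]
    - [0,0,0,-0.067,-0.012,0.007]
    - [0,0,0,-0.067,-0.012,0.007]
    - [0,0,0,-0.067,-0.012,0.007]
    - [0,0,0,-0.067,-0.012,0.007]
    - [0,0,0,-0.067,-0.012,0.007]
    - [0,0,0,-0.067,-0.012,0.007]
    - [0,0,0,-0.067,-0.012,0.007]
    - [0,0,0,-0.067,-0.012,0.007]
    - [-0.015,0.25,-0.29,0,0,0]
    - [-0.015,0.25,-0.29,0,0,0]
    - [-0.015,0.25,-0.29,0,0,0]
    - [-0.015,0.25,-0.29,0,0,0]
    - [-0.015,0.25,-0.29,0,0,0]
    - [-0.015,0.25,-0.29,0,0,0]
    - [-0.015,0.25,-0.29,0,0,0]
    - [-0.015,0.25,-0.29,0,0,0]
    - [-0.015,0.25,-0.29,0,0,0]
    - [-0.015,0.25,-0.29,0,0,0]
  jaw: 1
  newtons: 30

```text
time: 4.07
eef_pos: [475.7, -426.7, 183.2]
orientation: [[-0.053, 0.974, -0.219], [-0.219, -0.225, -0.949], [-0.974, -0.002, 0.225]]
ft_force: [-1.0, -0.2, 0.4]
gripper_width: 85.5
```

```bash
python3 - <<'E'
from h import *
plan2(nz-53.7*n+100*n,RL)
E
```

```text
pos [ 475.7 -426.7  183.2] d [-0.008  0.358 -0.103] w [ 0.025  0.011 -0.004] F [-1.  -0.2  0.4] grip 85.5 t 4.1
after-rot d [-0.008  0.354 -0.117]
```

>>> play_rows:
  deltas:
    - [0,0.18,-0.05,0.025,0.011,-0.004]
    - [0,0.18,-0.055,0,0,0]
    - [0,0,0,0,0,0]

```text
time: 4.32
eef_pos: [521.0, -417.7, 179.2]
orientation: [[-0.052, 0.966, -0.251], [-0.197, -0.257, -0.946], [-0.979, 0.001, 0.204]]
ft_force: [-0.1, -0.2, 0.5]
gripper_width: 85.5
```

```bash
python3 - <<'E'
from h import *
plan(nz-53.7*n,RL)
b=cap('top');a=cap('side')
c=cv2.resize(b['image'][140:260,250:400],None,fx=3,fy=3,interpolation=cv2.INTER_CUBIC)
d=cv2.resize(a['image'][130:250,240:390],None,fx=3,fy=3,interpolation=cv2.INTER_CUBIC)
cv2.imwrite('pics/m1.png',np.vstack([c[:300],d[:300]]))
E
```

```text
pos [ 521.  -417.7  179.2] d [ 0.995 -0.063  0.098] w [ 0.005 -0.003 -0.001] F [-0.1 -0.2  0.5] grip 85.5 t 4.3
```

View pics/m1.png

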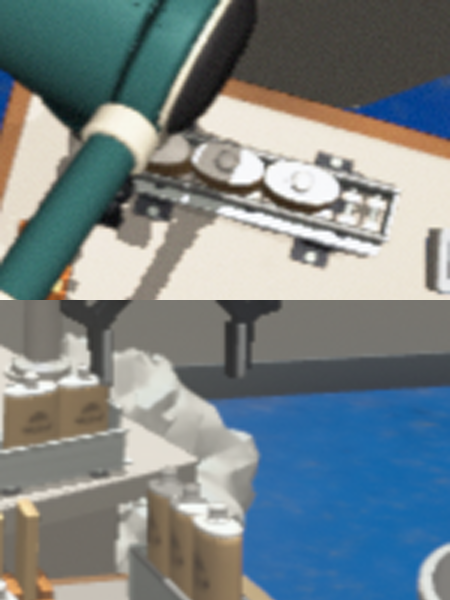

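>>> play_rows:
  deltas:
    - [0.1,-0.06,0.1,0.005,-0.003,0]
    - [0.2,0,0,0,0,0]
    - [0.2,0,0,0,0,0]
    - [0,0,0,0,0,0]
    - [0,0,0,0,0,0]

```text
time: 4.83
eef_pos: [499.2, -441.8, 132.1]
orientation: [[-0.058, 0.962, -0.265], [-0.205, -0.271, -0.94], [-0.977, -0.0, 0.213]]
ft_force: [0.4, -0.6, -0.1]
gripper_width: 85.3
```

```bash
python3 - <<'E'
from h import *
plan(nz-53.7*n,RL)
E
```

```text
pos [ 499.2 -441.8  132.1] d [ 0.473  0.087 -0.095] w [-0.005  0.003  0.001] F [ 0.4 -0.6 -0.1] grip 85.3 t 4.8
```

>>> play_rows:
  deltas:
    - [0,0.087,-0.095,-0.005,0.003,0]
    - [0,0,0,0,0,0]
    - [0,0,0,0,0,0]
    - [0,0,0,0,0,0]

```text
time: 5.17
eef_pos: [508.9, -436.7, 132.4]
orientation: [[-0.056, 0.964, -0.261], [-0.202, -0.267, -0.942], [-0.978, -0.001, 0.209]]
ft_force: [0.6, 0.1, -0.3]
gripper_width: 85.6
```

```bash
python3 - <<'E'
from h import *
plan(nz-53.7*n,RL)
E
```

```text
pos [ 508.9 -436.7  132.4] d [ 0.493  0.007 -0.02 ] w [-0.002  0.001  0.001] F [ 0.6  0.1 -0.3] grip 85.6 t 5.2
```

>>> play_rows:
  deltas:
    - [0.16,0.005,-0.02,0,0,0]
    - [0.16,0,0,0,0,0]
    - [0.16,0,0,0,0,0]
    - [0,0,0,0,0,0]
    - [0,0,0,0,0,0]
    - [0,0,0,0,0,0]

```text
time: 5.67
eef_pos: [512.4, -446.6, 91.3]
orientation: [[-0.047, 0.964, -0.26], [-0.209, -0.264, -0.942], [-0.977, 0.01, 0.214]]
ft_force: [0.7, -0.1, 0.1]
gripper_width: 85.2
```

```bash
python3 - <<'E'
from h import *
plan(nz-53.7*n,RL)
a=cap('side')
cv2.imwrite('pics/m2.png',cv2.resize(a['image'][130:270,240:390],None,fx=4,fy=4,interpolation=cv2.INTER_CUBIC))
E
```

```text
pos [ 512.4 -446.6   91.3] d [ 0.073 -0.054 -0.018] w [-0.001  0.004 -0.006] F [ 0.7 -0.1  0.1] grip 85.2 t 5.7
```

View pics/m2.png

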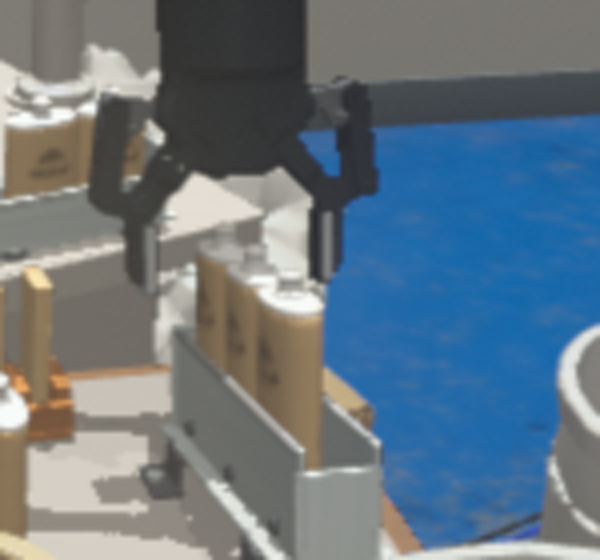

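>>> play_rows:
  deltas:
    - [0.06,-0.054,-0.018,0,0.004,-0.006]
    - [0,0,0,0,0,0]
    - [0,0,0,0,0,0]

```text
time: 5.97
eef_pos: [509.2, -445.6, 88.5]
orientation: [[-0.05, 0.964, -0.26], [-0.203, -0.265, -0.942], [-0.978, 0.006, 0.21]]
ft_force: [0.4, 0.4, 1.2]
gripper_width: 85.2
```

```bash
python3 - <<'E'
from h import *
plan(nz-53.7*n,RL)
E
```

```text
pos [ 509.2 -445.6   88.5] d [ 0.046 -0.02  -0.011] w [-0.002  0.001 -0.003] F [0.4 0.4 1.2] grip 85.2 t 6.0
```

>>> play_rows:
  deltas:
    - [0,0,0,0,0,0]
    - [0,0,0,0,0,0]
    - [0,0,0,0,0,0]
    - [0,0,0,0,0,0]
    - [0,0,0,0,0,0]
    - [0,0,0,0,0,0]
    - [0,0,0,0,0,0]
    - [0,0,0,0,0,0]
  jaw: 0.1
  newtons: 30

```text
time: 6.63
eef_pos: [509.6, -445.9, 89.8]
orientation: [[-0.049, 0.964, -0.261], [-0.204, -0.265, -0.942], [-0.978, 0.007, 0.21]]
ft_force: [0.9, -0.6, 0.5]
gripper_width: 25.5
```

>>> play_rows:
  deltas:
    - [-0.08,0,0,0,0,0]
    - [-0.1,0,0,0,0,0]
    - [-0.15,0,0,0,0,0]
    - [-0.2,0,0,0,0,0]
    - [-0.25,0,0,0,0,0]
    - [-0.25,0,0,0,0,0]
    - [-0.2,0,0,0,0,0]
    - [0,0,0,0,0,0]
    - [0,0,0,0,0,0]

```text
time: 7.38
eef_pos: [514.4, -417.9, 217.8]
orientation: [[-0.051, 0.964, -0.261], [-0.202, -0.266, -0.943], [-0.978, 0.004, 0.208]]
ft_force: [0.7, 0.3, -1.5]
gripper_width: 25.4
```

```bash
cat >> h.py <<'E'
RT=frame(-89); RK=frame(-100)
E
python3 - <<'E'
from h import *
plan2([490,-148.5,190],RT)
E
```

```text
pos [ 514.4 -417.9  217.8] d [-0.259 -0.953 -2.534] w [ 0.814  0.113 -0.088] F [ 0.7  0.3 -1.5] grip 25.4 t 7.4
after-rot d [ 0.278 -2.698  0.197]
```

>>> play_rows:
  deltas:
    - [0,0,0,0.063,0.009,-0.007]
    - [0,0,0,0.063,0.009,-0.007]
    - [0,0,0,0.063,0.009,-0.007]
    - [0,0,0,0.063,0.009,-0.007]
    - [0,0,0,0.063,0.009,-0.007]
    - [0,0,0,0.063,0.009,-0.007]
    - [0,0,0,0.063,0.009,-0.007]
    - [0,0,0,0.063,0.009,-0.007]
    - [0,0,0,0.063,0.009,-0.007]
    - [0,0,0,0.063,0.009,-0.007]
    - [0,0,0,0.063,0.009,-0.007]
    - [0,0,0,0.063,0.009,-0.007]
    - [0,0,0,0.063,0.009,-0.007]
    - [0,-0.3,0.02,0,0,0]
    - [0,-0.35,0.03,0,0,0]
    - [0,-0.35,0.03,0,0,0]
    - [0,-0.35,0.03,0,0,0]
    - [0,-0.35,0.03,0,0,0]
    - [0,0,0,0,0,0]
    - [0,0,0,0,0,0]

```text
time: 9.05
eef_pos: [494.8, -234.1, 188.8]
orientation: [[-0.026, -0.067, -0.997], [0.044, -0.997, 0.066], [-0.999, -0.043, 0.028]]
ft_force: [0.2, -1.1, -1.5]
gripper_width: 25.5
```

```bash
python3 - <<'E'
from h import *
plan2([490,-148.5,170],RT)
a=cap('side')
for n_ in ('front_bottle_mid','second_bottle_mid','third_bottle_mid'): print(n_,[(r['uv'],r['score']) for r in manip.landmark_of(a,n_)[:2]])
E
```

```text
pos [ 494.8 -234.1  188.8] d [ 0.226 -0.843  0.099] w [-0.053  0.017  0.028] F [ 0.2 -1.1 -1.5] grip 25.5 t 9.1
after-rot d [ 0.188 -0.857  0.033]
front_bottle_mid [([246.6, 135.6], 0.72), ([247.2, 218.4], 0.29)]
second_bottle_mid [([297.7, 210.5], 0.71), ([253.4, 170.1], 0.61)]
third_bottle_mid [([302.2, 216.7], 0.76), ([246.1, 134.6], 0.64)]
```

>>> play_rows:
  deltas:
    - [0,0,0,-0.053,0.017,0.028]
    - [0.06,-0.28,0.01,0,0,0]
    - [0.06,-0.28,0.01,0,0,0]
    - [0.06,-0.28,0.01,0,0,0]
    - [0,0,0,0,0,0]
    - [0,0,0,0,0,0]
    - [0,0,0,0,0,0]

```text
time: 9.83
eef_pos: [493.8, -160.3, 170.7]
orientation: [[0.005, 0.005, -1.0], [-0.007, -1.0, -0.005], [-1.0, 0.007, -0.005]]
ft_force: [0.4, -0.8, -0.6]
gripper_width: 25.8
```

```bash
python3 - <<'E'
from h import *
plan([490,-148.5,120],RT)
a=cap('side')
cv2.imwrite('pics/m3.png',cv2.resize(a['image'][80:260,190:360],None,fx=3.3,fy=3.3,interpolation=cv2.INTER_CUBIC))
E
```

```text
pos [ 493.8 -160.3  170.7] d [ 0.506 -0.121  0.04 ] w [-0.008 -0.003 -0.004] F [ 0.4 -0.8 -0.6] grip 25.8 t 9.8
```

View pics/m3.png

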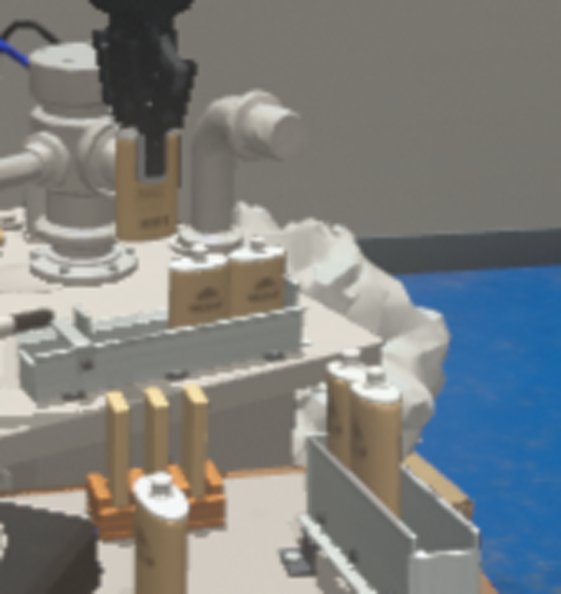

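>>> play_rows:
  deltas:
    - [0.1,-0.12,0.04,-0.008,-0.003,-0.004]
    - [0.2,0,0,0,0,0]
    - [0.15,0,0,0,0,0]
    - [0,0,0,0,0,0]
    - [0,0,0,0,0,0]
    - [0,0,0,0,0,0]

```text
time: 10.38
eef_pos: [491.1, -151.8, 124.6]
orientation: [[0.003, 0.013, -1.0], [-0.001, -1.0, -0.013], [-1.0, 0.001, -0.003]]
ft_force: [0.2, -0.5, -1.4]
gripper_width: 25.6
```

```bash
python3 - <<'E'
from h import *
plan([490,-148.5,53],RT)
E
```

```text
pos [ 491.1 -151.8  124.6] d [ 0.716 -0.033  0.012] w [-0.003 -0.002 -0.   ] F [ 0.2 -0.5 -1.4] grip 25.6 t 10.4
```

>>> play_rows:
  deltas:
    - [0,-0.035,0.01,-0.003,-0.002,0]
    - [0.12,0,0,0,0,0]
    - [0.15,0,0,0,0,0]
    - [0.12,0,0,0,0,0]
    - [0.08,0,0,0,0,0]
    - [0,0,0,0,0,0]
    - [0,0,0,0,0,0]
    - [0,0,0,0,0,0]

```text
time: 11.05
eef_pos: [496.0, -147.3, 81.6]
orientation: [[0.012, 0.016, -1.0], [0.0, -1.0, -0.016], [-1.0, -0.0, -0.012]]
ft_force: [-0.6, 1.2, -0.3]
gripper_width: 25.7
```

```bash
python3 - <<'E'
from h import *
plan([490,-148.5,53],RT)
E
```

```text
pos [ 496.  -147.3   81.6] d [0.285 0.011 0.063] w [-0.001 -0.008  0.   ] F [-0.6  1.2 -0.3] grip 25.7 t 11.1
```

>>> play_rows:
  deltas:
    - [0.06,0.012,0.06,0,-0.008,0]
    - [0.08,0,0.01,0,0,0]
    - [0.08,0,0.01,0,0,0]
    - [0,0,0,0,0,0]
    - [0,0,0,0,0,0]
    - [0,0,0,0,0,0]

```text
time: 11.55
eef_pos: [488.9, -147.2, 58.4]
orientation: [[0.002, 0.015, -1.0], [0.002, -1.0, -0.015], [-1.0, -0.002, -0.002]]
ft_force: [-0.0, 2.0, -0.2]
gripper_width: 25.2
```

```bash
python3 - <<'E'
from h import *
plan([490,-148.5,53],RT)
E
```

```text
pos [ 488.9 -147.2   58.4] d [ 0.054  0.013 -0.01 ] w [-0.001 -0.001  0.001] F [-0.   2.  -0.2] grip 25.2 t 11.6
```

>>> play_rows:
  deltas:
    - [0.03,0,0,0,0,0]
    - [0.03,0,0,0,0,0]
    - [0.03,0,0,0,0,0]
    - [0,0,0,0,0,0]
    - [0,0,0,0,0,0]

```text
time: 11.97
eef_pos: [490.7, -147.1, 53.4]
orientation: [[0.003, 0.014, -1.0], [0.003, -1.0, -0.014], [-1.0, -0.003, -0.003]]
ft_force: [0.3, 1.5, -1.8]
gripper_width: 25.6
```

```bash
python3 - <<'E'
from h import *
plan([490,-148.5,53],RT)
E
```

```text
pos [ 490.7 -147.1   53.4] d [0.004 0.014 0.007] w [-0.002 -0.002  0.002] F [ 0.3  1.5 -1.8] grip 25.6 t 12.0
```

>>> play_rows:
  deltas:
    - [0.03,0,0,0,0,0]
    - [0.02,0,0,0,0,0]
    - [0.02,0,0,0,0,0]
    - [0,0,0,0,0,0]

```text
time: 12.3
eef_pos: [491.3, -147.0, 52.7]
orientation: [[0.002, 0.015, -1.0], [0.004, -1.0, -0.015], [-1.0, -0.004, -0.002]]
ft_force: [0.1, 2.3, -1.2]
gripper_width: 25.5
```

```bash
python3 - <<'E'
from h import *
plan([490,-148.5,53],RT)
E
```

```text
pos [ 491.3 -147.    52.7] d [-0.003  0.015  0.013] w [-0.002 -0.001  0.003] F [ 0.1  2.3 -1.2] grip 25.5 t 12.3
```

>>> play_rows:
  deltas:
    - [0.06,0,0,0,0,0]
    - [0.04,0,0,0,0,0]
    - [0.02,0,0,0,0,0]

```text
time: 12.55
eef_pos: [493.7, -147.0, 50.5]
orientation: [[0.003, 0.014, -1.0], [0.005, -1.0, -0.014], [-1.0, -0.005, -0.003]]
ft_force: [-6.7, 3.9, 9.0]
gripper_width: 25.7
```

```bash
python3 - <<'E'
from h import *
plan([490,-148.5,53],RT)
a=cap('side')
cv2.imwrite('pics/m4.png',cv2.resize(a['image'][110:220,190:310],None,fx=5,fy=5,interpolation=cv2.INTER_CUBIC))
E
```

```text
pos [ 493.7 -147.    50.5] d [-0.025  0.014  0.037] w [-0.002 -0.002  0.003] F [-6.7  3.9  9. ] grip 25.7 t 12.6
```

View pics/m4.png

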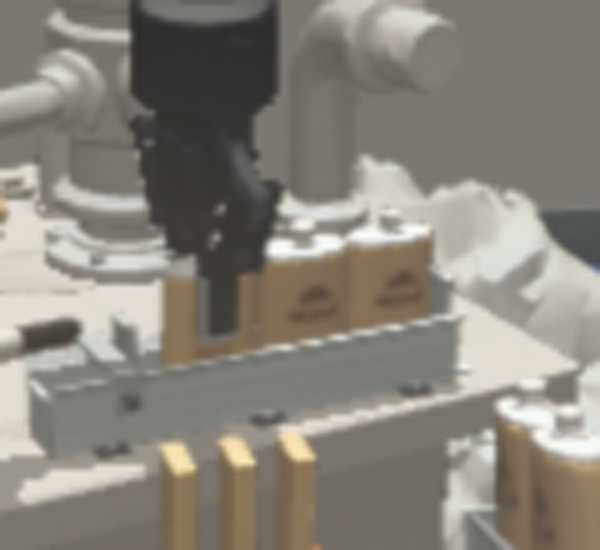

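>>> play_rows:
  deltas:
    - [-0.01,0,-0.05,0,0,0]
    - [0,0,-0.05,0,0,0]
    - [0,0,-0.05,0,0,0]
    - [0,0,-0.05,0,0,0]

```text
time: 12.93
eef_pos: [499.5, -146.8, 50.3]
orientation: [[-0.028, 0.018, -0.999], [0.006, -1.0, -0.018], [-1.0, -0.007, 0.028]]
ft_force: [-20.4, -0.5, 23.4]
gripper_width: 25.8
```

>>> play_rows:
  deltas:
    - [0,0,-0.06,0,0,0]
    - [0,0,-0.06,0,0,0]
    - [0,0,-0.06,0,0,0]

```text
time: 13.18
eef_pos: [499.4, -146.9, 49.9]
orientation: [[-0.07, 0.021, -0.997], [0.008, -1.0, -0.022], [-0.998, -0.009, 0.07]]
ft_force: [-22.6, -0.7, 23.5]
gripper_width: 25.5
```

```bash
python3 - <<'E'
from h import *
plan([499,-147.2,51],RT)
E
```

```text
pos [ 499.4 -146.9   49.9] d [-0.011  0.003  0.005] w [0.003 0.044 0.006] F [-22.6  -0.7  23.5] grip 25.5 t 13.2
```

>>> play_rows:
  deltas:
    - [-0.01,0,0,0.003,0.03,0.003]
    - [0,0,-0.01,0,0.03,0]
    - [0,0,-0.02,0,0.01,0]

```text
time: 13.43
eef_pos: [499.3, -146.9, 49.6]
orientation: [[0.033, 0.017, -0.999], [0.006, -1.0, -0.017], [-0.999, -0.006, -0.033]]
ft_force: [-4.6, 2.0, 8.7]
gripper_width: 25.5
```

```bash
python3 - <<'E'
from h import *
plan([499,-147.2,51],RT)
E
```

```text
pos [ 499.3 -146.9   49.6] d [-0.014  0.002  0.002] w [-0.    -0.021  0.004] F [-4.6  2.   8.7] grip 25.5 t 13.4
```

>>> play_rows:
  deltas:
    - [0,0,0,0,-0.015,0.003]
    - [0,0,0,0,0,0]

```text
time: 13.6
eef_pos: [499.4, -146.8, 49.4]
orientation: [[0.012, 0.016, -1.0], [0.001, -1.0, -0.016], [-1.0, -0.001, -0.012]]
ft_force: [0.5, 2.7, 3.7]
gripper_width: 25.8
```

>>> play_rows:
  deltas:
    - [0,0,0,0,0,0]
    - [0,0,0,0,0,0]
    - [0,0,0,0,0,0]
    - [0,0,0,0,0,0]
  jaw: 0.65

```text
time: 13.93
eef_pos: [500.6, -148.3, 47.9]
orientation: [[0.013, 0.018, -1.0], [-0.001, -1.0, -0.018], [-1.0, 0.002, -0.013]]
ft_force: [0.0, -0.4, -0.4]
gripper_width: 55.4
```

```bash
python3 - <<'E'
from h import *
plan([499,-147.2,160],RT)
a=cap('side')
cv2.imwrite('pics/m5.png',cv2.resize(a['image'][110:220,190:310],None,fx=5,fy=5,interpolation=cv2.INTER_CUBIC))
E
```

```text
pos [ 500.6 -148.3   47.9] d [-1.121e+00 -1.000e-02  1.000e-03] w [ 0.    -0.008 -0.001] F [ 0.  -0.4 -0.4] grip 55.4 t 13.9
```

View pics/m5.png

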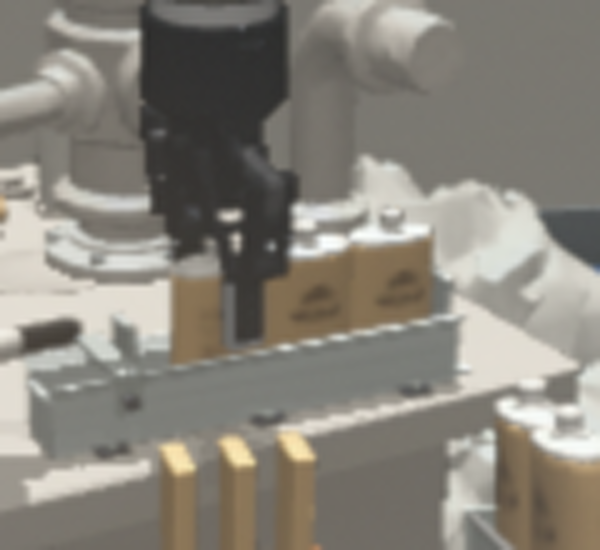

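>>> play_rows:
  deltas:
    - [-0.08,-0.01,0,0,-0.008,0]
    - [-0.15,0,0,0,0,0]
    - [-0.25,0,0,0,0,0]
    - [-0.3,0,0,0,0,0]
    - [-0.3,0,0,0,0,0]
    - [-0.1,0,0,0,0,0]
    - [0,0.35,0.1,0.03,0,0]
    - [0,0.35,0.1,0.03,0,0]
    - [0,0.35,0.1,0.03,0,0]
    - [0,0.35,0.1,0.03,0,0]
    - [0,0.3,0.1,0,0,0]
    - [0,0.1,0.05,0,0,0]
    - [0,0,0,0,0,0]
    - [0,0,0,0,0,0]
    - [0,0,0,0,0,0]

```text
time: 15.23
eef_pos: [428.9, -327.3, 166.7]
orientation: [[-0.003, -0.174, -0.985], [-0.002, -0.985, 0.174], [-1.0, 0.003, 0.002]]
ft_force: [-0.0, 0.4, -0.5]
gripper_width: 55.2
```

```bash
python3 - <<'E'
from h import *
plan([437.9,-366.7,150],RK)
b=cap('top')
c=cv2.resize(b['image'][115:250,145:295],None,fx=4.4,fy=4.4,interpolation=cv2.INTER_CUBIC)
cv2.imwrite('pics/m6.png',c); cv2.imwrite('pics/m6full.png',b['image'])
E
```

```text
pos [ 428.9 -327.3  166.7] d [ 0.167  0.371 -0.157] w [-0.     0.001 -0.002] F [-0.   0.4 -0.5] grip 55.2 t 15.2
```

View pics/m6.png

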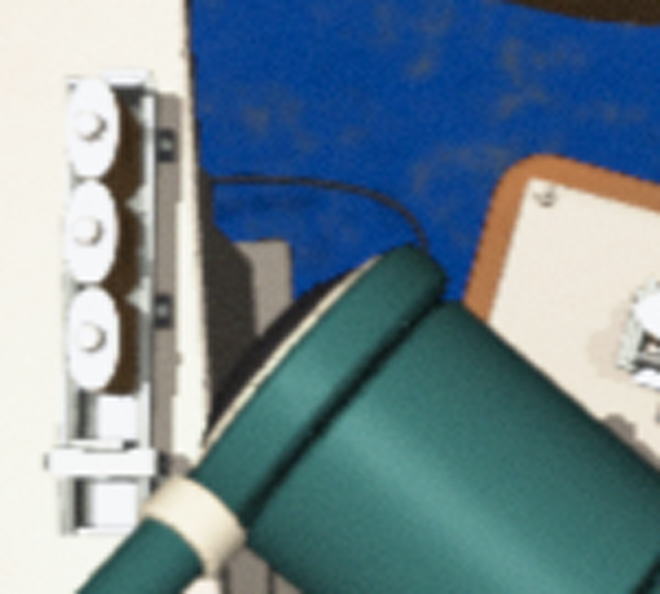

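Row stands tight (nozzles at crop (90,124), (89,231), (91,338)), and the divider edge is at crop row ~441.

```bash
python3 - <<'E'
from h import *
np.set_printoptions(precision=1,suppress=True)
b=cap('top')
f=lambda u,z: onz(b,(u[0]/4.4+145,u[1]/4.4+115),z)
for u in ((90,124),(89,231),(91,338)): print('noz',f(u,101))
for nme,u,z in (('endbottle',(92,391),89),('div66',(105,440),62),('sadF',(104,447),46),('sadB',(104,474),46),('sadL',(50,460),46),('sadR',(157,460),46),('wallL near',(60,530),38),('wallR near',(139,530),38)): print(nme,f(u,z))
c=b['image'][210:225,160:180].mean(axis=2).astype(int)
print(c)
E
```

```text
noz [ 603.4 -147.6  101. ]
noz [ 551.1 -148.5  101. ]
noz [ 499.2 -150.8  101. ]
endbottle [ 474.  -149.6   89. ]
div66 [ 450.4 -151.4   62. ]
sadF [ 446.9 -147.9   46. ]
sadB [ 433.1 -148.2   46. ]
sadL [ 439.9 -120.6   46. ]
sadR [ 440.6 -175.    46. ]
wallL near [ 404.  -124.9   38. ]
wallR near [ 404.4 -165.4   38. ]
[[194 174 133  76  95 140 179 225 245 247 247 247 246 248 247 242 229 230
  213 121]
 [190 169 123  76  90 143 180 223 245 247 247 247 247 247 246 242 229 228
  209 124]
 [191 162 115  74 105 149 176 224 245 248 247 247 246 247 247 242 229 227
  207 119]
 [190 160 112  71 105 150 178 221 245 246 246 246 246 245 246 238 224 225
  204 120]
 [185 157 135 111 117 142 165 205 236 237 238 238 234 227 228 222 216 225
  204 122]
 [199 219 231 233 232 233 235 238 241 241 241 239 214 135 122 132 176 221
  203 117]
 [180 196 210 215 208 206 220 234 234 234 235 235 201  99  92 118 178 222
  210 142]
 [239 241 240 228 180 174 179 187 188 190 190 187 173 159 199 234 239 243
  239 219]
 [246 246 246 244 240 238 239 238 238 238 238 239 238 238 241 245 246 245
  243 228]
 [246 247 246 246 245 246 246 246 245 246 246 246 246 245 246 246 246 245
  243 227]
 [246 246 246 246 245 246 246 246 246 246 246 246 246 246 247 246 246 246
  244 226]
 [246 245 245 246 246 246 246 246 246 246 245 246 246 246 246 246 246 246
  244 227]
 [243 243 243 243 242 243 244 245 244 243 243 242 243 242 243 242 242 243
  240 221]
 [207 182 155 148 159 175 192 212 211 196 168 163 165 163 162 170 180 190
  183 127]
 [189 147  83  75 109 146 168 191 192 191 182 182 179 184 169 157 175 195
  176  85]]
```

>>> play_rows:
  deltas:
    - [0,0.19,-0.08,0,0,0]
    - [0.05,0.19,-0.08,0,0,0]
    - [0,0,0,0,0,0]
    - [0,0,0,0,0,0]
    - [0,0,0,0,0,0]

```text
time: 15.75
eef_pos: [442.3, -361.1, 161.3]
orientation: [[-0.003, -0.163, -0.987], [0.0, -0.987, 0.163], [-1.0, 0.0, 0.003]]
ft_force: [-0.8, -0.3, -0.4]
gripper_width: 55.5
```

```bash
python3 - <<'E'
from h import *
plan([437.9,-366.7,110],RK)
E
```

```text
pos [ 442.3 -361.1  161.3] d [0.513 0.062 0.033] w [ 0.007  0.002 -0.   ] F [-0.8 -0.3 -0.4] grip 55.5 t 15.8
```

>>> play_rows:
  deltas:
    - [0.1,0.06,0.03,0.007,0.002,0]
    - [0.2,0,0,0,0,0]
    - [0.15,0,0,0,0,0]
    - [0,0,0,0,0,0]
    - [0,0,0,0,0,0]
    - [0,0,0,0,0,0]

```text
time: 16.25
eef_pos: [437.9, -362.7, 114.2]
orientation: [[0.001, -0.171, -0.985], [0.0, -0.985, 0.171], [-1.0, -0.0, -0.001]]
ft_force: [0.0, 0.5, 0.3]
gripper_width: 56.0
```

```bash
python3 - <<'E'
from h import *
plan([438.4,-366,57],RK)
E
```

```text
pos [ 437.9 -362.7  114.2] d [ 0.572  0.032 -0.01 ] w [ 0.002 -0.001  0.   ] F [0.  0.5 0.3] grip 56.0 t 16.2
```

>>> play_rows:
  deltas:
    - [0.1,0.03,-0.01,0,0,0]
    - [0.2,0,0,0,0,0]
    - [0.15,0,0,0,0,0]
    - [0.1,0,0,0,0,0]
    - [0,0,0,0,0,0]
    - [0,0,0,0,0,0]
    - [0,0,0,0,0,0]

```text
time: 16.83
eef_pos: [441.5, -369.2, 60.8]
orientation: [[0.008, -0.171, -0.985], [-0.007, -0.985, 0.171], [-1.0, 0.005, -0.009]]
ft_force: [0.9, 0.0, 0.1]
gripper_width: 55.6
```

```bash
python3 - <<'E'
from h import *
plan([438.4,-366,57],RK)
E
```

```text
pos [ 441.5 -369.2   60.8] d [ 0.037 -0.027  0.037] w [ 0.002 -0.006 -0.003] F [0.9 0.  0.1] grip 55.6 t 16.8
```

>>> play_rows:
  deltas:
    - [0.04,-0.025,0.035,0.002,-0.006,-0.003]
    - [0,0,0,0,0,0]
    - [0,0,0,0,0,0]

```text
time: 17.08
eef_pos: [439.6, -367.2, 58.6]
orientation: [[0.002, -0.175, -0.985], [-0.002, -0.985, 0.175], [-1.0, 0.002, -0.002]]
ft_force: [-0.0, 1.0, 1.1]
gripper_width: 55.2
```

```bash
python3 - <<'E'
from h import *
plan([438.4,-366,57],RK)
E
```

```text
pos [ 439.6 -367.2   58.6] d [ 0.016 -0.01   0.014] w [-0.001 -0.001 -0.001] F [-0.   1.   1.1] grip 55.2 t 17.1
```

>>> play_rows:
  deltas:
    - [0,0,0,0,0,0]
    - [0,0,0,0,0,0]
    - [0,0,0,0,0,0]
    - [0,0,0,0,0,0]
    - [0,0,0,0,0,0]
  jaw: 0.1
  newtons: 40

```text
time: 17.5
eef_pos: [440.4, -367.8, 60.2]
orientation: [[0.004, -0.174, -0.985], [-0.004, -0.985, 0.174], [-1.0, 0.003, -0.005]]
ft_force: [0.2, 0.9, 0.0]
gripper_width: 27.0
```

>>> play_rows:
  deltas:
    - [-0.08,0,0,0,0,0]
    - [-0.15,0,0,0,0,0]
    - [-0.25,0,0,0,0,0]
    - [-0.3,0,0,0,0,0]
    - [-0.3,0,0,0,0,0]
    - [-0.05,0,0,-0.06,0,0]
    - [0,-0.2,0,-0.06,0,0]
    - [0,-0.35,-0.03,0,0,0]
    - [0,-0.35,-0.03,0,0,0]
    - [0,-0.35,-0.03,0,0,0]
    - [0,-0.35,-0.03,0,0,0]
    - [0,-0.25,-0.03,0,0,0]
    - [0,0,0,0,0,0]
    - [0,0,0,0,0,0]
    - [0,0,0,0,0,0]

```text
time: 18.75
eef_pos: [455.0, -177.3, 187.5]
orientation: [[0.014, 0.019, -1.0], [-0.009, -1.0, -0.02], [-1.0, 0.01, -0.014]]
ft_force: [-0.1, -0.5, -1.2]
gripper_width: 27.1
```

```bash
python3 - <<'E'
from h import *
plan([464,-145.3,130],RT)
E
```

```text
pos [ 455.  -177.3  187.5] d [ 0.573 -0.324 -0.088] w [ 0.001 -0.009 -0.006] F [-0.1 -0.5 -1.2] grip 27.1 t 18.8
```

>>> play_rows:
  deltas:
    - [0.15,-0.16,-0.045,0,-0.009,-0.006]
    - [0.2,-0.16,-0.045,0,0,0]
    - [0,0,0,0,0,0]
    - [0,0,0,0,0,0]
    - [0,0,0,0,0,0]

```text
time: 19.17
eef_pos: [465.6, -150.8, 154.4]
orientation: [[0.003, 0.014, -1.0], [-0.004, -1.0, -0.014], [-1.0, 0.004, -0.003]]
ft_force: [-0.2, 0.9, -1.1]
gripper_width: 27.2
```

```bash
python3 - <<'E'
from h import *
plan([464,-145.3,130],RT)
a=cap('side'); o=manip.get_obs(); p=o['eef_pos']
for z in (54.2,20): 
  for dx in (-5,5): print(z,dx,proj(a,p+[dx,0,-z]).round(1))
c=a['image'][120:210,190:310].copy()
cv2.imwrite('pics/m7.png',cv2.resize(c,None,fx=6,fy=6,interpolation=cv2.INTER_CUBIC))
E
```

```text
pos [ 465.6 -150.8  154.4] d [ 0.244 -0.056  0.016] w [-0.002 -0.002 -0.003] F [-0.2  0.9 -1.1] grip 27.2 t 19.2
54.2 -5 [[219.6 159.4]]
54.2 5 [[223.2 158.8]]
20 -5 [[219.5 146.6]]
20 5 [[223.2 146.1]]
```

View pics/m7.png

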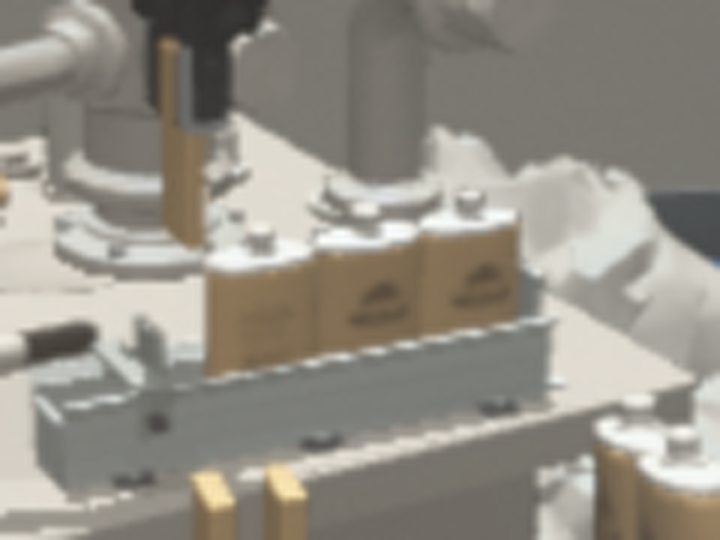

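>>> play_rows:
  deltas:
    - [0.15,-0.05,0,-0.002,-0.002,-0.003]
    - [0.15,0,0,0,0,0]
    - [0.1,0,0,0,0,0]
    - [0,0,0,0,0,0]
    - [0,0,0,0,0,0]
    - [0,0,0,0,0,0]

```text
time: 19.72
eef_pos: [469.4, -152.6, 119.3]
orientation: [[0.009, 0.012, -1.0], [-0.005, -1.0, -0.012], [-1.0, 0.005, -0.009]]
ft_force: [-0.6, -0.2, -0.6]
gripper_width: 27.3
```

```bash
python3 - <<'E'
from h import *
plan([465.5,-146,60],RT)
E
```

```text
pos [ 469.4 -152.6  119.3] d [ 0.593 -0.07   0.044] w [-0.004 -0.006 -0.003] F [-0.6 -0.2 -0.6] grip 27.3 t 19.7
```

>>> play_rows:
  deltas:
    - [0,-0.07,0.044,-0.004,-0.006,-0.003]
    - [0,0,0,0,0,0]
    - [0,0,0,0,0,0]
    - [0,0,0,0,0,0]

```text
time: 20.05
eef_pos: [466.0, -145.9, 122.0]
orientation: [[0.003, 0.018, -1.0], [-0.001, -1.0, -0.018], [-1.0, 0.001, -0.003]]
ft_force: [-0.7, 0.8, 0.0]
gripper_width: 27.3
```

```bash
python3 - <<'E'
from h import *
plan([465.5,-146,60],RT)
E
```

```text
pos [ 466.  -145.9  122. ] d [0.62  0.    0.007] w [ 0.001 -0.002 -0.001] F [-0.7  0.8  0. ] grip 27.3 t 20.1
```

>>> play_rows:
  deltas:
    - [0.1,0,0.01,0,0,0]
    - [0.1,0,0.01,0,0,0]
    - [0.1,0,0.01,0,0,0]
    - [0,0,0,0,0,0]
    - [0,0,0,0,0,0]
    - [0,0,0,0,0,0]

```text
time: 20.55
eef_pos: [462.2, -145.5, 88.2]
orientation: [[0.002, 0.019, -1.0], [-0.001, -1.0, -0.019], [-1.0, 0.001, -0.002]]
ft_force: [0.1, 0.4, -0.4]
gripper_width: 27.2
```

```bash
python3 - <<'E'
from h import *
plan([465.5,-146,60],RT)
E
```

```text
pos [ 462.2 -145.5   88.2] d [ 0.282  0.005 -0.032] w [ 0.001 -0.001 -0.001] F [ 0.1  0.4 -0.4] grip 27.2 t 20.6
```

>>> play_rows:
  deltas:
    - [0.08,0,-0.03,0,0,0]
    - [0.08,0,0,0,0,0]
    - [0.08,0,0,0,0,0]
    - [0,0,0,0,0,0]
    - [0,0,0,0,0,0]

```text
time: 20.97
eef_pos: [465.9, -145.4, 61.6]
orientation: [[0.002, 0.019, -1.0], [-0.001, -1.0, -0.019], [-1.0, 0.001, -0.002]]
ft_force: [-0.2, 0.3, -0.8]
gripper_width: 27.3
```

```bash
python3 - <<'E'
from h import *
plan([468,-146,57],RT)
E
```

```text
pos [ 465.9 -145.4   61.6] d [ 0.046  0.007 -0.02 ] w [ 0.001 -0.001 -0.001] F [-0.2  0.3 -0.8] grip 27.3 t 21.0
```

>>> play_rows:
  deltas:
    - [0.05,0,-0.01,0,0,0]
    - [0.03,0,0,0,0,0]
    - [0,0,-0.03,0,0,0]
    - [0,0,-0.03,0,0,0]
    - [0,0,-0.03,0,0,0]

```text
time: 21.38
eef_pos: [473.5, -145.3, 57.1]
orientation: [[-0.007, 0.02, -1.0], [-0.0, -1.0, -0.02], [-1.0, -0.0, 0.007]]
ft_force: [-10.5, -0.9, 5.8]
gripper_width: 26.8
```

```bash
python3 - <<'E'
from h import *
plan([470,-146,57],RT)
E
```

```text
pos [ 473.5 -145.3   57.1] d [0.001 0.006 0.036] w [0.001 0.004 0.   ] F [-10.5  -0.9   5.8] grip 26.8 t 21.4
```

>>> play_rows:
  deltas:
    - [0,0,0.005,0,0.003,0]
    - [0,0,0,0,0,0]

```text
time: 21.55
eef_pos: [472.9, -145.4, 57.0]
orientation: [[-0.002, 0.02, -1.0], [-0.0, -1.0, -0.02], [-1.0, 0.0, 0.002]]
ft_force: [-1.3, 0.1, 1.3]
gripper_width: 27.2
```

>>> play_rows:
  deltas:
    - [0,0,0,0,0,0]
    - [0,0,0,0,0,0]
    - [0,0,0,0,0,0]
    - [0,0,0,0,0,0]
  jaw: 0.6

```text
time: 21.88
eef_pos: [474.0, -145.8, 56.9]
orientation: [[0.0, 0.02, -1.0], [-0.001, -1.0, -0.02], [-1.0, 0.001, -0.0]]
ft_force: [-0.1, -0.3, 0.2]
gripper_width: 51.5
```

>>> play_rows:
  deltas:
    - [-0.08,0,0,0,0,0]
    - [-0.15,0,0,0,0,0]
    - [-0.25,0,0,0,0,0]
    - [-0.3,0,0,0,0,0]
    - [-0.3,0,0,0,0,0]
    - [0,0.2,0.05,0.04,0,0]
    - [0,0.35,0.1,0.04,0,0]
    - [0,0.35,0.1,0.04,0,0]
    - [0,0.35,0.1,0,0,0]
    - [0,0.35,0.1,0,0,0]
    - [0,0.2,0.05,0,0,0]
    - [0,0,0,0,0,0]
    - [0,0,0,0,0,0]
    - [0,0,0,0,0,0]

```text
time: 23.05
eef_pos: [404.1, -326.4, 180.2]
orientation: [[0.01, -0.174, -0.985], [-0.008, -0.985, 0.174], [-1.0, 0.006, -0.011]]
ft_force: [-0.6, 0.1, 0.2]
gripper_width: 51.3
```

```bash
python3 - <<'E'
from h import *
np.set_printoptions(precision=1,suppress=True)
plan([409,-362,115],RK)
b=cap('top');a=cap('side')
c=cv2.resize(b['image'][175:225,150:190],None,fx=8,fy=8,interpolation=cv2.INTER_CUBIC)
d=cv2.resize(a['image'][140:190,200:260],None,fx=8,fy=8,interpolation=cv2.INTER_CUBIC)
cv2.imwrite('pics/m8.png',np.hstack([c,d[:400]]))
E
```

```text
pos [ 404.1 -326.4  180.2] d [ 0.7  0.3 -0.1] w [-0. -0. -0.] F [-0.6  0.1  0.2] grip 51.3 t 23.1
```

View pics/m8.png

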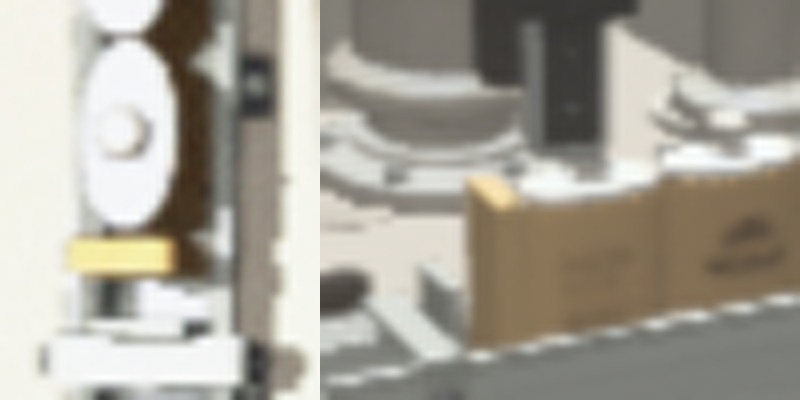

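```bash
python3 - <<'E'
from h import *
np.set_printoptions(precision=1,suppress=True)
b=cap('top')
f=lambda u,z: onz(b,(u[0]/8+150-.45,u[1]/8+175-.45),z)
print('plate far',f((120,236),89),'near',f((120,275),89),'L',f((67,255),89),'R',f((174,255),89))
print('div front',f((135,317),62),f((135,322),62),'div L/R',f((80,325),62),f((185,325),62),'noz',f((122,132),101))
E
```

```text
plate far [ 473.5 -146.7   89. ] near [ 463.1 -147.    89. ] L [ 468.3 -132.7   89. ] R [ 468.6 -161.2   89. ]
div front [ 452.1 -145.9   62. ] [ 450.7 -146.    62. ] div L/R [ 449.7 -130.9   62. ] [ 450.1 -159.8   62. ] noz [ 500.8 -148.9  101. ]
```

>>> play_rows:
  deltas:
    - [0.15,0.15,-0.05,0,0,0]
    - [0.2,0.15,-0.05,0,0,0]
    - [0.1,0,0,0,0,0]
    - [0,0,0,0,0,0]
    - [0,0,0,0,0,0]
    - [0,0,0,0,0,0]

```text
time: 23.7
eef_pos: [413.4, -351.3, 134.6]
orientation: [[0.01, -0.162, -0.987], [-0.006, -0.987, 0.162], [-1.0, 0.004, -0.011]]
ft_force: [-0.6, 0.0, -0.0]
gripper_width: 51.3
```

```bash
python3 - <<'E'
from h import *
plan([410,-362.5,57],RK)
E
```

```text
pos [ 413.4 -351.3  134.6] d [0.776 0.113 0.024] w [ 0.007 -0.007 -0.003] F [-0.6  0.  -0. ] grip 51.3 t 23.7
```

>>> play_rows:
  deltas:
    - [0.06,0.11,0.024,0.007,-0.007,-0.003]
    - [0.1,0,0,0,0,0]
    - [0,0,0,0,0,0]
    - [0,0,0,0,0,0]

```text
time: 24.03
eef_pos: [410.4, -362.2, 119.7]
orientation: [[0.002, -0.172, -0.985], [-0.001, -0.985, 0.172], [-1.0, 0.001, -0.002]]
ft_force: [-0.3, -0.3, 0.0]
gripper_width: 50.9
```

```bash
python3 - <<'E'
from h import *
plan([410,-361.5,57],RK)
E
```

```text
pos [ 410.4 -362.2  119.7] d [ 0.627 -0.007  0.006] w [ 0.001 -0.001 -0.001] F [-0.3 -0.3  0. ] grip 50.9 t 24.0
```

>>> play_rows:
  deltas:
    - [0.12,-0.01,0.01,0,0,0]
    - [0.2,0,0.01,0,0,0]
    - [0.15,0,0.01,0,0,0]
    - [0.12,0,0.01,0,0,0]
    - [0,0,0,0,0,0]
    - [0,0,0,0,0,0]
    - [0,0,0,0,0,0]

```text
time: 24.62
eef_pos: [406.3, -360.4, 56.8]
orientation: [[0.003, -0.173, -0.985], [-0.002, -0.985, 0.173], [-1.0, 0.001, -0.004]]
ft_force: [-0.8, -0.7, 0.1]
gripper_width: 51.4
```

```bash
python3 - <<'E'
from h import *
plan([410,-361.5,58],RK)
E
```

```text
pos [ 406.3 -360.4   56.8] d [-0.011  0.004 -0.038] w [ 0.    -0.002 -0.001] F [-0.8 -0.7  0.1] grip 51.4 t 24.6
```

>>> play_rows:
  deltas:
    - [-0.1,0,0.02,0,0,0]
    - [0,0,0,0,0,0]
    - [0,0,0,0,0,0]
    - [0,0,0,0,0,0]

```text
time: 24.95
eef_pos: [405.8, -361.5, 70.9]
orientation: [[0.007, -0.173, -0.985], [-0.005, -0.985, 0.173], [-1.0, 0.004, -0.008]]
ft_force: [0.8, -0.7, 1.1]
gripper_width: 51.1
```

>>> play_rows:
  deltas:
    - [0,0,0,0,0,0]
    - [0,0,0,0,0,0]
    - [0,0,0,0,0,0]
    - [0,0,0,0,0,0]
    - [0,0,0,0,0,0]
  jaw: 0.1
  newtons: 40

```text
time: 25.37
eef_pos: [406.7, -362.4, 72.6]
orientation: [[0.009, -0.173, -0.985], [-0.008, -0.985, 0.173], [-1.0, 0.006, -0.011]]
ft_force: [0.5, 0.5, -1.1]
gripper_width: 27.0
```

>>> play_rows:
  deltas:
    - [-0.08,0,0,0,0,0]
    - [-0.15,0,0,0,0,0]
    - [-0.25,0,0,0,0,0]
    - [-0.3,0,0,0,0,0]
    - [-0.3,0,0,0,0,0]
    - [0,0,0,-0.06,0,0]
    - [0,-0.2,0,-0.06,0,0]
    - [0,-0.35,-0.1,0,0,0]
    - [0,-0.35,-0.1,0,0,0]
    - [0,-0.35,-0.1,0,0,0]
    - [0,-0.35,-0.1,0,0,0]
    - [0,-0.2,-0.05,0,0,0]
    - [0,0,0,0,0,0]
    - [0,0,0,0,0,0]
    - [0,0,0,0,0,0]

```text
time: 26.62
eef_pos: [450.8, -175.4, 192.2]
orientation: [[0.015, 0.021, -1.0], [-0.011, -1.0, -0.021], [-1.0, 0.011, -0.015]]
ft_force: [0.9, -0.1, -0.1]
gripper_width: 26.9
```

```bash
python3 - <<'E'
from h import *
plan([455,-145.5,150],RT)
E
```

```text
pos [ 450.8 -175.4  192.2] d [ 0.419 -0.302 -0.042] w [ 0.002 -0.009 -0.007] F [ 0.9 -0.1 -0.1] grip 26.9 t 26.6
```

>>> play_rows:
  deltas:
    - [0.1,-0.15,-0.02,0.002,-0.009,-0.007]
    - [0.2,-0.15,-0.02,0,0,0]
    - [0.06,0,0,0,0,0]
    - [0,0,0,0,0,0]
    - [0,0,0,0,0,0]
    - [0,0,0,0,0,0]

```text
time: 27.12
eef_pos: [455.0, -152.5, 157.4]
orientation: [[0.003, 0.01, -1.0], [-0.004, -1.0, -0.01], [-1.0, 0.004, -0.003]]
ft_force: [0.4, 0.0, -0.4]
gripper_width: 26.9
```

```bash
python3 - <<'E'
from h import *
plan([455,-145.5,150],RT)
a=cap('side'); o=manip.get_obs(); p=o['eef_pos']; print(p)
for z in (66.6,): 
  for dx in (-2,8): print(z,dx,proj(a,p+[dx,-14,-z]).round(1), proj(a,[p[0]+dx,p[1]-14,89]).round(1))
for x in (452.5,463.1,473.5): print(x,proj(a,[x,-145,89]).round(1),proj(a,[x,-159,89]).round(1))
c=a['image'][130:200,195:275].copy()
cv2.imwrite('pics/m9.png',cv2.resize(c,None,fx=8,fy=8,interpolation=cv2.INTER_CUBIC))
E
```

```text
pos [ 455.  -152.5  157.4] d [ 0.074 -0.07  -0.001] w [-0.004 -0.002 -0.003] F [ 0.4  0.  -0.4] grip 26.9 t 27.1
[ 455.12310549 -152.62680518  157.61163336]
66.6 -2 [[219.2 165.5]] [[219.2 166.2]]
66.6 8 [[222.8 164.9]] [[222.8 165.6]]
452.5 [[215.6 163.3]] [[217.8 165.2]]
463.1 [[219.5 162.7]] [[221.6 164.6]]
473.5 [[223.2 162.1]] [[225.4 164. ]]
```

View pics/m9.png

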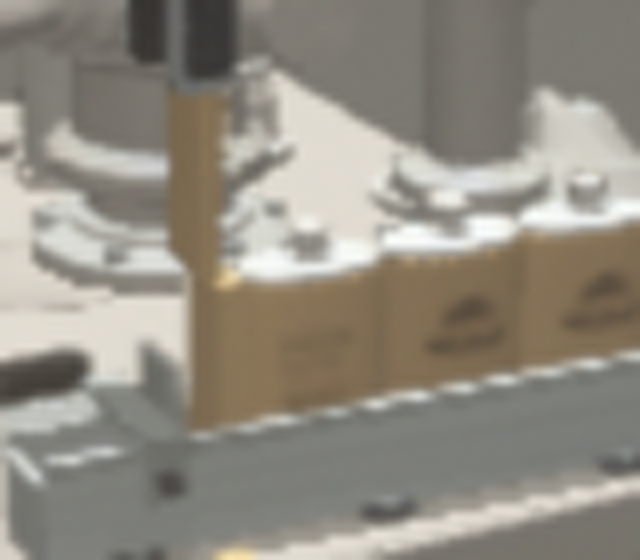

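>>> play_rows:
  deltas:
    - [0,-0.07,0.025,-0.004,-0.002,-0.003]
    - [0,0,0,0,0,0]
    - [0,0,0,0,0,0]
    - [0,0,0,0,0,0]

```text
time: 27.5
eef_pos: [453.3, -147.2, 159.9]
orientation: [[0.003, 0.015, -1.0], [-0.001, -1.0, -0.015], [-1.0, 0.001, -0.003]]
ft_force: [0.4, 0.5, -0.4]
gripper_width: 27.0
```

```bash
python3 - <<'E'
from h import *
plan([452,-145.4,146],RT)
E
```

```text
pos [ 453.3 -147.2  159.9] d [ 0.139 -0.018  0.013] w [-0.002 -0.002 -0.001] F [ 0.4  0.5 -0.4] grip 27.0 t 27.5
```

>>> play_rows:
  deltas:
    - [0.07,-0.018,0.02,-0.002,-0.002,0]
    - [0.08,0,0.005,0,0,0]
    - [0.04,0,0,0,0,0]
    - [0,0,0,0,0,0]
    - [0,0,0,0,0,0]
    - [0,0,0,0,0,0]

```text
time: 28.0
eef_pos: [450.3, -144.9, 138.6]
orientation: [[-0.001, 0.019, -1.0], [-0.001, -1.0, -0.019], [-1.0, 0.001, 0.001]]
ft_force: [0.2, -0.4, 0.3]
gripper_width: 27.1
```

```bash
python3 - <<'E'
from h import *
plan([452,-145.4,146],RT)
E
```

```text
pos [ 450.3 -144.9  138.6] d [-0.074  0.005 -0.017] w [ 0.001  0.001 -0.001] F [ 0.2 -0.4  0.3] grip 27.1 t 28.0
```

>>> play_rows:
  deltas:
    - [0,0.005,-0.02,0,0,0]
    - [0,0,-0.02,0,0,0]
    - [0,0,-0.02,0,0,0]
    - [0,0,-0.01,0,0,0]

```text
time: 28.33
eef_pos: [457.4, -145.3, 138.6]
orientation: [[-0.002, 0.019, -1.0], [-0.001, -1.0, -0.019], [-1.0, 0.001, 0.002]]
ft_force: [-1.4, -0.9, 0.1]
gripper_width: 27.0
```

```bash
python3 - <<'E'
from h import *
plan([452,-145.4,130],RT)
E
```

```text
pos [ 457.4 -145.3  138.6] d [ 0.086 -0.     0.054] w [ 0.001  0.001 -0.   ] F [-1.4 -0.9  0.1] grip 27.0 t 28.3
```

>>> play_rows:
  deltas:
    - [0.06,0,0.005,0,0,0]
    - [0.07,0,0.005,0,0,0]
    - [0.05,0,0,0,0,0]
    - [0,0,0,0,0,0]
    - [0,0,0,0,0,0]

```text
time: 28.75
eef_pos: [455.6, -145.3, 118.4]
orientation: [[-0.004, 0.019, -1.0], [-0.001, -1.0, -0.019], [-1.0, 0.001, 0.004]]
ft_force: [-0.4, 0.3, -0.1]
gripper_width: 26.7
```

```bash
python3 - <<'E'
from h import *
plan([457,-145.4,100],RT)
E
```

```text
pos [ 455.6 -145.3  118.4] d [ 0.183  0.001 -0.015] w [ 0.001  0.003 -0.   ] F [-0.4  0.3 -0.1] grip 26.7 t 28.8
```

>>> play_rows:
  deltas:
    - [0.06,0,-0.005,0,0.003,0]
    - [0.07,0,0,0,0,0]
    - [0.06,0,0,0,0,0]
    - [0,0,0,0,0,0]
    - [0,0,0,0,0,0]

```text
time: 29.17
eef_pos: [455.4, -146.1, 97.3]
orientation: [[-0.0, 0.02, -1.0], [-0.002, -1.0, -0.02], [-1.0, 0.002, 0.0]]
ft_force: [-1.8, -0.1, 0.9]
gripper_width: 27.1
```

```bash
python3 - <<'E'
from h import *
plan([456.5,-145.4,71],RT)
E
```

```text
pos [ 455.4 -146.1   97.3] d [ 0.263 -0.007 -0.011] w [ 0.002  0.    -0.001] F [-1.8 -0.1  0.9] grip 27.1 t 29.2
```

>>> play_rows:
  deltas:
    - [0.06,-0.007,0,0,0,0]
    - [0.08,0,0,0,0,0]
    - [0.08,0,0,0,0,0]
    - [0,0,0,0,0,0]
    - [0,0,0,0,0,0]

```text
time: 29.58
eef_pos: [455.0, -145.9, 72.9]
orientation: [[-0.001, 0.02, -1.0], [-0.003, -1.0, -0.02], [-1.0, 0.003, 0.001]]
ft_force: [-0.7, -1.9, 1.7]
gripper_width: 26.6
```

```bash
python3 - <<'E'
from h import *
plan([456.5,-145.4,71],RT)
E
```

```text
pos [ 455.  -145.9   72.9] d [ 0.019 -0.005 -0.015] w [ 0.002  0.    -0.002] F [-0.7 -1.9  1.7] grip 26.6 t 29.6
```

Nearly on the floor. Seat it, then push gently toward the row, release and raise.

>>> play_rows:
  deltas:
    - [0.05,0,0,0,0,0]
    - [0.04,0,0,0,0,0]
    - [0,0,-0.02,0,0,0]
    - [0,0,-0.02,0,0,0]

```text
time: 29.92
eef_pos: [455.7, -144.4, 69.6]
orientation: [[-0.012, 0.02, -1.0], [0.001, -1.0, -0.02], [-1.0, -0.002, 0.012]]
ft_force: [-6.7, -3.6, 1.0]
gripper_width: 27.2
```

```bash
python3 - <<'E'
from h import *
plan([456.5,-145.4,71],RT)
E
```

```text
pos [ 455.7 -144.4   69.6] d [-0.014  0.01  -0.008] w [0.002 0.007 0.001] F [-6.7 -3.6  1. ] grip 27.2 t 29.9
```

>>> play_rows:
  deltas:
    - [0,0.01,0.005,0,0.005,0]
    - [0,0,0,0,0,0]

```text
time: 30.08
eef_pos: [455.4, -145.0, 69.5]
orientation: [[-0.003, 0.02, -1.0], [0.002, -1.0, -0.02], [-1.0, -0.002, 0.003]]
ft_force: [-1.5, -0.1, 0.5]
gripper_width: 26.8
```

>>> play_rows:
  deltas:
    - [0,0,0,0,0,0]
    - [0,0,0,0,0,0]
    - [0,0,0,0,0,0]
    - [0,0,0,0,0,0]
  jaw: 0.6

```text
time: 30.42
eef_pos: [458.0, -144.8, 69.9]
orientation: [[0.003, 0.019, -1.0], [0.002, -1.0, -0.019], [-1.0, -0.002, -0.003]]
ft_force: [0.3, 0.8, 0.5]
gripper_width: 51.4
```

>>> play_rows:
  deltas:
    - [-0.08,0,0,0,0,0]
    - [-0.15,0,0,0,0,0]
    - [-0.25,0,0,0,0,0]
    - [-0.3,0,0,0,0,0]
    - [-0.3,0,0,0,0,0]
    - [0,0.2,0.02,0,0,0]
    - [0,0.35,0.03,0,0,0]
    - [0,0.35,0.03,0,0,0]
    - [0,0.35,0.03,0,0,0]
    - [0,0.35,0.03,0,0,0]
    - [0,0.35,0.03,0,0,0]
    - [0,0,0,0,0,0]
    - [0,0,0,0,0,0]
    - [0,0,0,0,0,0]

```text
time: 31.58
eef_pos: [448.0, -349.7, 193.0]
orientation: [[0.014, 0.022, -1.0], [-0.004, -1.0, -0.022], [-1.0, 0.004, -0.014]]
ft_force: [0.5, -0.7, 0.4]
gripper_width: 51.1
```

```bash
python3 - <<'E'
from h import *
plan([452,-145.4,130],RT)
b=cap('top');a=cap('side')
c=cv2.resize(b['image'][135:225,145:195],None,fx=6,fy=6,interpolation=cv2.INTER_CUBIC)
d=cv2.resize(a['image'][140:275,200:335],None,fx=4,fy=4,interpolation=cv2.INTER_CUBIC)
cv2.imwrite('pics/m10.png',np.hstack([c,d]))
E
```

```text
pos [ 448.  -349.7  193. ] d [ 0.623 -2.045 -0.077] w [ 0.003 -0.009 -0.003] F [ 0.5 -0.7  0.4] grip 51.1 t 31.6
```

View pics/m10.png

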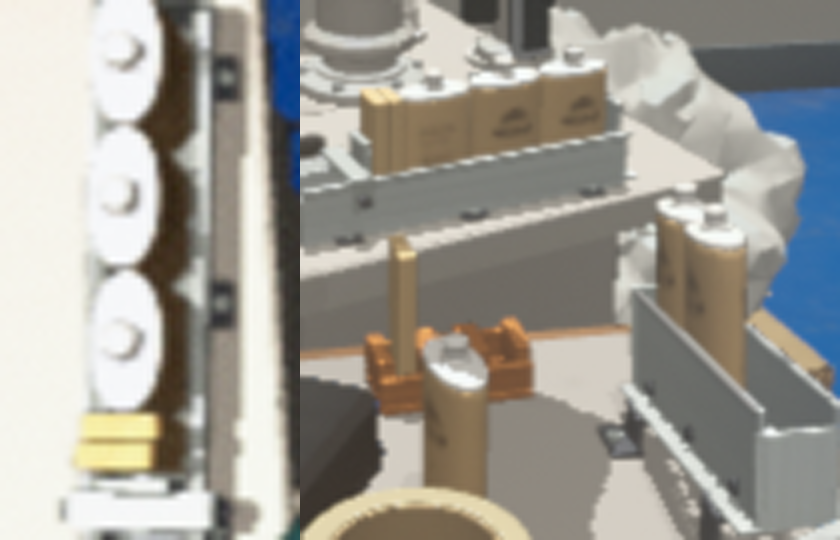

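```bash
python3 -c "
from station import manip
print(manip.job_done(), manip.get_obs()['time'])"
```

```text
the job is handed in; nothing more can be done
the job is handed in; nothing more can be done
```

The job is done and handed in at about 32 s of the 72 s allowed.

- **Bottle:** I lifted the front bottle out of the lane, and the two behind it rolled down to the stop. I stood it in the open place of the tray row and pushed the row tight, with about 20 N against the far wall.
- **Plates:** I stood two filler plates between the row and the divider, one at a time, and pressed each against the row. The third plate is still in the rack.
- **Last checks:** The final pictures show three bottles tight and upright, with both plates standing and about 2 mm left to the divider, too little for another 10 mm plate. The two lane bottles and the lone bottle stand where they should. The gripper was open and clear of everything.
- **Disagreements:** The camera and robot positions differed by about 2–4 mm across the tray. I settled this by feeling for contact, so the 2 mm gap is an estimate.

While pushing the row tight, the tool tilted about 4° for a moment; I straightened it before letting go.

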